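# Load the numbered gear pallet

### The job

Clear the thick scrap block off the gear pallet into the red bin. Then load the nests in number order, laying each gear flat on the bottom of its nest and letting go before the next: first the plywood gear in the nest with one dot, then the red gear in the two-dot nest, last the blue gear in the three-dot nest. Do not shift or tip the hole saw, the tape measure or the small flat offcut that stand beside the gears.

Things in the scene. Friction and masses are not known exactly. Their poses are not given: they have to be found in the camera images.
- pallet: aluminium base plate of the gear pallet, 118 x 246 mm, 6 mm thick, fixed on the bench; carries the three nests in a row along its local y. Origin: centre of its underside
- nest_one: black nest tile with a grey seat disc, 104 x 76 x 6 mm, fixed on the pallet, one yellow dot (14 mm) on its near edge (-x). Origin: centre of underside; row runs along y, pitch 78 mm, nest order varies. The gear lies on its top amid four steel stops 5 mm tall at 45, 135, 225, 315 deg, inner faces 29.5 mm from the centre, each 14 x 6 mm; 32 mm wide gaps for fingers along +-x, +-y
- nest_one_seat (a point): centre of the top surface of the nest with one yellow dot, where the gear's underside comes to lie, 12 mm above the bench
- gear_wood: brown plywood gear lying flat, 54 mm across, 6 mm thick, solid to the rim for grasping. Origin: centre of its underside; z up.
- nest_two: black nest tile with a grey seat disc, 104 x 76 x 6 mm, fixed on the pallet, two yellow dots (14 mm) on its near edge (-x). Origin: centre of underside; row runs along y, pitch 78 mm, nest order varies. The gear lies on its top amid four steel stops 5 mm tall at 45, 135, 225, 315 deg, inner faces 29.5 mm from the centre, each 14 x 6 mm; 32 mm wide gaps for fingers along +-x, +-y
- nest_two_seat (a point): centre of the top surface of the nest with two yellow dots, where the gear's underside comes to lie, 12 mm above the bench
- gear_red: red plastic gear lying flat, 54 mm across, 6 mm thick, solid to the rim for grasping. Origin: centre of its underside; z up.
- nest_three: black nest tile with a grey seat disc, 104 x 76 x 6 mm, fixed on the pallet, three yellow dots (14 mm) on its near edge (-x). Origin: centre of underside; row runs along y, pitch 78 mm, nest order varies. The gear lies on its top amid four steel stops 5 mm tall at 45, 135, 225, 315 deg, inner faces 29.5 mm from the centre, each 14 x 6 mm; 32 mm wide gaps for fingers along +-x, +-y
- nest_three_seat (a point): centre of the top surface of the nest with three yellow dots, where the gear's underside comes to lie, 12 mm above the bench
- gear_blue: blue plastic gear lying flat, 54 mm across, 6 mm thick, solid to the rim for grasping. Origin: centre of its underside; z up.
- scrap: thick light brown wooden scrap block, 45 (local x) x 70 (local y) x 38 mm tall, lying across the corner stops of one nest, its underside 17 mm above the bench. Origin: centre of its underside
- bin: small empty open red parts bin, outside 71 (local x) x 106 (local y) x 40 mm tall, inside 60 x 96 mm, floor 2 mm thick, standing loose on the bench. Origin: centre of its underside
- hole_saw: bystander: red hole saw, 41 mm across, 54 mm tall, standing beside a gear. Origin: centre of its underside
- tape: bystander: yellow tape measure, 39 (local x) x 87 (local y) x 69 mm tall, standing beside a gear. Origin: centre of its underside
- small_offcut: bystander: small flat wooden offcut, 40 (local x) x 60 (local y) x 18 mm tall, lying beside a gear. Origin: centre of its underside

How it is judged:
By the outcome, as a careful person would: the job done as asked, in the order asked, and still so for the second after the job is handed in, with the robot touching nothing.
It also fails if it takes over 72 s, if anything falls off the work surface, if the arm or the gripper's body presses on something with over 40 N, if the wrist force passes 120 N, or if a joint passes its speed limit or range.

### The arm

A 6-joint arm with a two-finger parallel gripper is mounted at the origin on a cart in front of the work surface, level with it; the furniture and walls round the work are solid. World frame = base frame: x ahead of the robot, y to its left, z up, the work surface at z = 0. Lengths are in m, angles in rad, forces in N, time in s.
With the tool pointing down it reaches from about 0.325 to 0.9 m from the base axis. Payload 3.5 kg.
Tool frame: the origin (TCP) lies between the finger pads; the fingertips stand 19 mm ahead of it and the grasp point (between the pads) is the TCP; z points along the fingers, y is the line along which they close (so a half turn about z gives the same grasp; the last joint's range is limited). The gripper opens to 85 mm and grips with 20 to 120 N. Pads are 22 mm wide; open, the fingers measure 114 mm over their backs; the gripper's body (76 mm by 85 mm) begins 54 mm behind the grasp point. The pads swing forward as they close: fully open they stand 13 mm farther back than shut.
Start: joints at [1.209, 0.276, -0.026, 1.268, 0, 1.467], TCP at [0.16, 0.604, 0.221] pointing down, gripper open.
Joint ranges: [-3.12, 3.12], [-0.85, 1.88], [-1.08, 1.24], [-1.95, 2.15], [-1.57, 1.53], [-3.14, 3.14]. Speed limits (rad/s): [2.57, 2.57, 3.14, 3.14, 3.14, 3.14].

### API

Orientations are given as a rotation vector (axis times angle).
In Python, from bench import env, viewer gives the robot as it stands.
- The arm moves only by the tool move_arm, never from a script. Its argument "plan" is a list of rows, each a list of 7 numbers: the turn, a rotation vector about the tool's x, y, z in rad, then the shift along the tool's x, y, z in mm, then the closure, from 0 (fully open) to 1 (shut). In form: [[ax, ay, az, tx, ty, tz, jaw], ...]. A call has 1 to 20 rows; each row is the pose to reach, as a shift and turn from the pose commanded when the call began, along the tool's axes at that moment; what a row does not reach only later rows make up. A row lasts 1/8 s, in which the tool goes at most 62.5 mm and 10.7 degrees, less where a joint would pass 70% of its speed; a pose out of reach is approached as far as the arm can. A call with a gripper value outside its range is refused whole. The fingers move at their own pace and stop on an object; "grip_force" is the grip in N (left out, the last holds). Time passes only in rows, so rows that repeat a pose let the fingers close. It gives the time, the measured TCP pose, the force, the opening and the grip force at its end, in the units of the state.
- env.read_state(): the state, without advancing time (a new reading comes with each control period).
- viewer.camera(name): name is "scene" or "top" or "wrist"; returns a dict with "pixels" (420x560x3 uint8, red, green, blue), "range_z" (420x560 float32, m along the optical axis (not along the pixel's ray), 0 where there is no reading), "fx", "fy", "cx", "cy" (pixels), "extrinsics" (4x4, takes a point from world to camera coordinates). Camera axes: x right, y down, z forward; pixel columns grow to the right and rows downward; lengths in m; the calibration is good to about 2 mm. A picture is of the moment at which its call begins.
- env.sign_off(): hands the job in; it is judged then, once.
The state is a dict: "time_s": time; "joints": joint angles; "joint_velocities": joint speeds; "effort": joint torques, N m; "eef_pos": TCP position; "tool_rot": TCP orientation; "contact_force": force on the tool from outside, world axes, zero at the start; "wrist_torque": the same for the moment, N m; "gripper_width": finger opening in m; "finger_force": force on a finger pad.
Only numpy, scipy, OpenCV 4.12 (cv2) and the standard library are available. Lean on these libraries where they do the work, as an engineer would, in place of code of your own. Each camera call takes 0.05 s, during which the arm holds its last target. There are 200 camera calls.

## Working session

There is one attempt and no reset: what is moved stays moved. The work goes in short steps, Python scripts to look and compute and a tool call to move; the robot and the scene stay as the last step left them, time stands still between calls to the robot, and variables do not carry over. Pictures are saved under pics/ and viewed, at most 10 in all, crops included, and the job is handed in when it is done.

Besides the shell and the picture viewer there is one more tool, called after "Emit:" as name(argument=value, ...) on one line, values as JSON. move_arm: Moves the arm, as the interface text tells. Its arguments: {"type":"object","properties":{"plan":{"type":"array","items":{"type":"array","items":{"type":"number"}}},"grip_force":{"type":"number"}},"required":["plan"]}

```bash
ls; mkdir -p pics
python3 - <<'E'
from bench import env, viewer
import cv2,numpy as np,pickle
s=env.read_state();print({k:np.round(v,4).tolist() for k,v in s.items()})
for n in("top","scene"):
    c=viewer.camera(n);pickle.dump(c,open(n+".pkl","wb"));cv2.imwrite(f"pics/{n}1.png",c["pixels"][:,:,::-1])
    print(n,c["fx"],c["cx"],c["cy"],np.round(c["extrinsics"],4).tolist())
E
```

```text
pics
{'time_s': 0.0, 'joints': [1.2086, 0.2771, -0.0279, 1.268, 0.0, 1.4674], 'joint_velocities': [0.0004, -0.0005, -0.0006, -0.0015, -0.0002, -0.0002], 'effort': [-0.0026, -44.5509, 29.5205, 0.0164, -0.0003, -0.0], 'eef_pos': [0.1597, 0.6034, 0.2202], 'tool_rot': [-0.4053, -3.1148, 0.0035], 'contact_force': [0.6834, -0.5226, 0.6633], 'wrist_torque': [-0.05, 0.0065, 0.0378], 'finger_force': 0.0, 'gripper_width': 0.0853}
top 402.7850506433386 285.9545815400886 215.48082672445494 [[0.0221, -0.9995, -0.0211, -0.0427], [-0.984, -0.018, -0.1772, 0.5804], [0.1767, 0.0247, -0.9839, 0.9719], [0.0, 0.0, 0.0, 1.0]]
scene 502.1363759514985 278.37035497280476 210.2943411690625 [[0.6266, -0.7793, 0.0085, -0.3739], [-0.338, -0.2815, -0.8981, 0.2298], [0.7023, 0.5599, -0.4398, 0.7356], [0.0, 0.0, 0.0, 1.0]]
```

View pics/top1.png

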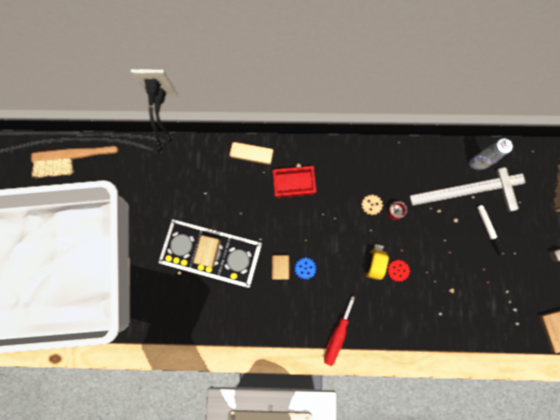

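View pics/scene1.png

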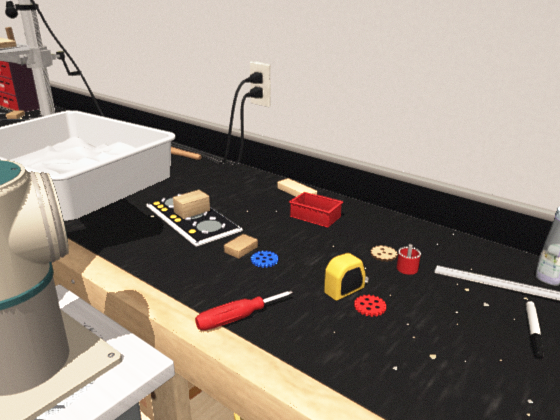

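The top view shows the pallet around (210,253) with nests three, two and one from left to right. The scrap block is on the middle nest at (207,250), and the bin is at (294,182). Gears: wood (372,205), red (398,270), blue (306,268). Bystanders: hole saw (398,211), tape (378,264), offcut (281,267). A white tub sits at the left. Next I measure these.

```bash
cat > h.py <<'E'
import numpy as np,cv2
def cast(c,uv,z):
    E=c["extrinsics"];R,t=E[:3,:3],E[:3,3];o=-R.T@t
    uv=np.atleast_2d(np.asarray(uv,float))
    d=np.c_[(uv[:,0]-c["cx"])/c["fx"],(uv[:,1]-c["cy"])/c["fy"],np.ones(len(uv))]@R
    return o+d*((z-o[2])/d[:,2])[:,None]
def cloud(c):
    h,w=c["range_z"].shape;v,u=np.mgrid[:h,:w];z=c["range_z"]
    p=np.stack([(u-c["cx"])/c["fx"]*z,(v-c["cy"])/c["fy"]*z,z],-1)
    E=c["extrinsics"];return (p-E[:3,3])@E[:3,:3]
def mask(c,lo,hi,box=None,k=0):
    m=cv2.inRange(cv2.cvtColor(c["pixels"],cv2.COLOR_RGB2HSV),lo,hi)
    if box: b=np.zeros_like(m);x0,y0,x1,y1=box;b[y0:y1,x0:x1]=1;m=m*b
    return m
def blobs(m,a=15):
    cs,_=cv2.findContours(m,cv2.RETR_EXTERNAL,cv2.CHAIN_APPROX_NONE)
    return sorted([q for q in cs if cv2.contourArea(q)>=a],key=cv2.contourArea,reverse=True)
E
python3 - <<'E'
import pickle,numpy as np,cv2
from h import *
c=pickle.load(open("top.pkl","rb"));P=cloud(c)
def at(n,box,lo,hi,z):
    m=mask(c,lo,hi,box);b=blobs(m,10)
    for q in b[:2]:
        w=cast(c,q.reshape(-1,2),z)[:,:2]
        r=cv2.minAreaRect((w*1000).astype(np.float32)); mm=np.zeros_like(m);cv2.drawContours(mm,[q],-1,1,-1)
        print(n,np.round(r[0],1),np.round(r[1],1),round(r[2],1),"zmax/med",np.round(np.percentile(P[mm>0][:,2],[50,95])*1000))
at("wood",(355,190,386,220),(8,60,90),(30,255,255),.006)
at("red",(385,258,415,285),(0,120,60),(8,255,255),.006)
at("red'",(385,258,415,285),(170,120,60),(180,255,255),.006)
at("blue",(290,252,322,284),(100,120,60),(130,255,255),.006)
at("scrap",(190,230,225,270),(8,60,90),(21,255,255),.055)
at("offcut",(268,250,292,284),(8,60,90),(21,255,255),.018)
at("bin",(265,160,322,203),(0,100,60),(8,255,255),.04)
at("saw",(386,198,410,222),(0,100,60),(8,255,255),.054)
at("tape",(364,240,392,284),(18,120,120),(35,255,255),.069)
m=mask(c,(20,120,120),(35,255,255),(155,250,255,280))
for q in blobs(m,3): print("dot",np.round(cast(c,q.reshape(-1,2).mean(0),.012)*1000),cv2.contourArea(q))
m=mask(c,(0,0,150),(180,60,255),(150,212,270,292));w=cast(c,cv2.findNonZero(m).reshape(-1,2),.006)[:,:2]
print("pallet",cv2.minAreaRect((w*1000).astype(np.float32)))
for n,b in dict(tub=(0,180,130,350),screwdr=(325,295,356,365),top=(228,140,275,165),ruler=(410,170,525,210)).items():
    q=P[b[1]:b[3],b[0]:b[2]].reshape(-1,3);q=q[q[:,2]>.01];print(n,np.round(np.percentile(q,[1,50,99],axis=0),3).tolist())
print(np.round([P[250,540],P[100,300],P[130,300],P[340,300]],3).tolist())
E
```

```text
wood [ 624.  -257.1] [56.1 55.9] 44.5 zmax/med [ 6. 10.]
red [ 452.1 -322.9] [56.2 59.4] 1.2 zmax/med [6. 9.]
blue [452.1 -82.3] [56.6 57. ] 1.1 zmax/med [ 6. 10.]
scrap [487.2 166.2] [54.8 74.6] 78.1 zmax/med [55. 59.]
offcut [452.8 -19. ] [61.2 43.9] 1.2 zmax/med [18. 22.]
bin [673.8 -49.9] [ 81.6 112.9] 6.1 zmax/med [ 4. 42.]
saw [ 587.7 -298.7] [42.2 20.1] 44.1 zmax/med [19. 36.]
saw [ 610.  -319.3] [41.  18.2] 50.0 zmax/med [27. 38.]
tape [ 459.9 -260.1] [40.2 70.1] 73.8 zmax/med [66. 71.]
dot [[465. 254.  12.]] 88.5
dot [[447. 179.  12.]] 59.5
dot [[428. 102.  12.]] 29.0
pallet ((486.91400146484375, 167.8826904296875), (249.44869995117188, 121.42415618896484), 76.28443145751953)
tub [[0.258, 0.354, 0.023], [0.441, 0.517, 0.063], [0.633, 0.694, 0.123]]
screwdr [[0.221, -0.199, 0.015], [0.276, -0.16, 0.027], [0.381, -0.133, 0.035]]
top [[0.734, 0.016, 0.011], [0.758, 0.069, 0.018], [0.784, 0.123, 0.023]]
ruler [[0.4, -0.653, 0.01], [0.678, -0.604, 0.015], [0.719, -0.056, 1.058]]
[[0.511, -0.689, 0.003], [0.84, -0.061, 0.164], [0.82, -0.063, 0.029], [0.272, -0.072, 0.001]]
```

```bash
cat >> h.py <<'E'
def goal(s,p,yaw):
    "shift/turn in tool axes to reach TCP p (mm, world), pointing down, tool y at yaw deg (mod 180)"
    from scipy.spatial.transform import Rotation as Ro
    R=Ro.from_rotvec(s["tool_rot"]);best=None
    for k in(0,180):
        a=np.radians(yaw+k);y=np.array([np.cos(a),np.sin(a),0]);z=np.array([0,0,-1.]);x=np.cross(y,z)
        v=(R.inv()*Ro.from_matrix(np.c_[x,y,z])).as_rotvec()
        if best is None or np.linalg.norm(v)<np.linalg.norm(best): best=v
    d=R.inv().apply(np.asarray(p)-1000*np.asarray(s["eef_pos"]))
    print("turn",np.round(best,3).tolist(),"shift",np.round(d,1).tolist(),"rows",max(np.linalg.norm(d)/62.5,np.degrees(np.linalg.norm(best))/10.7).round(1), "yaw now",np.degrees(np.arctan2(R.as_matrix()[1,1],R.as_matrix()[0,1])).round(1),"eef",np.round(np.array(s["eef_pos"])*1000,1),"t",s["time_s"])
E
cat > g.py <<'E'
import sys;from bench import env;from h import *
x,y,z,w=map(float,sys.argv[1:5]);goal(env.read_state(),[x,y,z],w)
E
python3 g.py 487 168 260 77
```

```text
turn [-0.002, -0.0, -0.032] shift [-427.8, -337.3, -39.0] rows 8.7 yaw now 75.2 eef [159.7 603.5 220.3] t 0.1
```

Emit:
move_arm(plan=[[0,0,-0.03,-428,-337,-39,0],[0,0,-0.03,-428,-337,-39,0],[0,0,-0.03,-428,-337,-39,0],[0,0,-0.03,-428,-337,-39,0],[0,0,-0.03,-428,-337,-39,0],[0,0,-0.03,-428,-337,-39,0],[0,0,-0.03,-428,-337,-39,0],[0,0,-0.03,-428,-337,-39,0],[0,0,-0.03,-428,-337,-39,0],[0,0,-0.03,-428,-337,-39,0],[0,0,-0.03,-428,-337,-39,0],[0,0,-0.03,-428,-337,-39,0]])

```text
time_s: 1.6
eef_pos: [0.4864, 0.1698, 0.2601]
tool_rot: [-0.356, -3.12, 0.0]
contact_force: [-0.2, -0.3, -1.2]
gripper_width: 0.0853
finger_force: 0.0
```

Run:
```python
from bench import env, viewer
import cv2,numpy as np,pickle
c=viewer.camera("wrist");pickle.dump(c,open("w1.pkl","wb"));cv2.imwrite("pics/w1.png",c["pixels"][:,:,::-1])
s=env.read_state();print(s["eef_pos"],s["tool_rot"],s["time_s"]);print(c["fx"],np.round(c["extrinsics"],3).tolist())
```

```text
[0.4864839  0.16985622 0.26015042] [-3.55497918e-01 -3.12065756e+00  7.13154498e-05] 1.65
354.30144904060944 [[0.224, 0.975, 0.001, -0.273], [0.929, -0.214, 0.302, -0.467], [0.295, -0.067, -0.953, 0.285], [0.0, 0.0, 0.0, 1.0]]
```

View pics/w1.png

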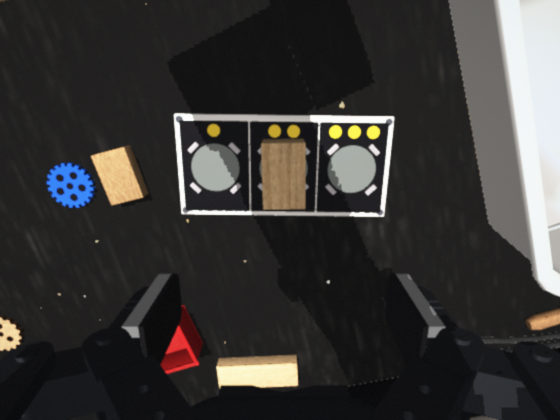

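The wrist view shows nest one at (215,167), two at (284,168) and three at (352,168). The scrap top is around (284,175), with blue gear (70,186) and offcut (119,175). I'll refine from this.

```bash
python3 - <<'E'
import pickle,numpy as np,cv2
from h import *
c=pickle.load(open("w1.pkl","rb"));P=cloud(c)
m=mask(c,(0,0,110),(180,50,255),(165,105,405,225));w=cast(c,cv2.findNonZero(m).reshape(-1,2),.006)[:,:2]
print("pallet",cv2.minAreaRect((w*1000).astype(np.float32)))
for q in blobs(mask(c,(20,120,120),(35,255,255),(165,105,405,145)),20):print("dot",np.round(cast(c,q.reshape(-1,2).mean(0),.012)[0]*1000,1))
# scrap top from depth
b=np.zeros(P.shape[:2],np.uint8);b[125:225,245:325]=1
sel=(P[...,2]>.050)&(P[...,2]<.060)&(b>0);q=P[sel];print("scrap depth",cv2.minAreaRect((q[:,:2]*1000).astype(np.float32)),np.median(q[:,2]))
uv=np.argwhere(sel)[:,::-1];print("scrap ray",cv2.minAreaRect((cast(c,uv,.055)[:,:2]*1000).astype(np.float32)))
for n,box,lo,hi,z in(("blue",(40,150,100,220),(100,120,60),(130,255,255),.006),("offcut",(85,135,152,215),(8,60,60),(25,255,255),.018)):
    r=cv2.minAreaRect((cast(c,blobs(mask(c,lo,hi,box))[0].reshape(-1,2),z)[:,:2]*1000).astype(np.float32));print(n,r)
# bin from top camera rim by depth
c=pickle.load(open("top.pkl","rb"));P=cloud(c);b=np.zeros(P.shape[:2],bool);b[155:205,262:325]=1
for s in (P[...,2]>.034)&b, :
    print("bin rim",cv2.minAreaRect((P[s][:,:2]*1000).astype(np.float32)),s.sum())
s=(P[...,2]>.045);s[:195]=0;s[226:]=0;s[:,:384]=0;s[:,412:]=0
print("saw",cv2.minAreaRect((P[s][:,:2]*1000).astype(np.float32)))
s=(P[...,2]>.05);s[:238]=0;s[285:]=0;s[:,:362]=0;s[:,395:]=0
print("tape",cv2.minAreaRect((P[s][:,:2]*1000).astype(np.float32)))
E
python3 g.py 487 168 56 77
```

```text
pallet ((486.88934326171875, 168.54237365722656), (246.60061645507812, 118.64958190917969), 76.3668212890625)
dot [469.8 274.8  12. ]
dot [459.8 233.9  12. ]
dot [464.8 254.6  12. ]
dot [448.8 188.8  12. ]
dot [443.9 168.3  12. ]
dot [427.8 102.7  12. ]
scrap depth ((487.1007995605469, 168.99783325195312), (44.516807556152344, 69.77689361572266), 77.87251281738281) 0.05495677200403193
scrap ray ((486.9199523925781, 169.0548553466797), (44.412811279296875, 69.73611450195312), 77.84156799316406)
blue ((452.1894836425781, -80.57058715820312), (57.34497833251953, 55.71467208862305), 77.0461654663086)
offcut ((452.7803955078125, -14.363821029663086), (62.40700149536133, 47.556190490722656), 1.3595479726791382)
bin rim ((556.9873657226562, -61.585296630859375), (310.12091064453125, 104.81075286865234), 6.458567142486572) 276
saw ((504.92327880859375, -186.59910583496094), (7.045712471008301, 334.27239990234375), 37.52482223510742)
tape ((423.3669128417969, -178.66943359375), (65.4489517211914, 240.50759887695312), 25.877300262451172)
turn [-0.0, -0.001, 0.0] shift [-1.1, -1.7, 204.1] rows 3.3 yaw now 77.0 eef [486.5 169.9 260.2] t 1.65
```

Emit:
move_arm(plan=[[0,0,-0.015,-0.5,-1,150,0],[0,0,-0.015,-0.5,-1,150,0],[0,0,-0.015,-0.5,-1,150,0],[0,0,-0.015,-0.5,-1,208,0],[0,0,-0.015,-0.5,-1,208,0],[0,0,-0.015,-0.5,-1,208,0],[0,0,-0.015,-0.5,-1,208,0.8],[0,0,-0.015,-0.5,-1,208,0.8],[0,0,-0.015,-0.5,-1,208,0.8],[0,0,-0.015,-0.5,-1,208,0.8],[0,0,-0.015,-0.5,-1,208,0.8],[0,0,-0.015,-0.5,-1,208,0.8]], grip_force=50)

```text
time_s: 3.15
eef_pos: [0.4876, 0.1677, 0.0523]
tool_rot: [-0.335, -3.123, 0.0]
contact_force: [-0.1, 0.6, -0.4]
gripper_width: 0.0171
finger_force: 0.0
```

Run:
```python
from bench import env, viewer
import cv2,numpy as np,pickle
c=viewer.camera("wrist");d=viewer.camera("scene")
cv2.imwrite("pics/w2.png",np.hstack([c["pixels"],cv2.resize(d["pixels"][130:270,100:287],(560,420))])[:,:,::-1][::,::][:, :].astype(np.uint8)[:, ::1] if 0 else cv2.resize(np.hstack([c["pixels"],cv2.resize(d["pixels"][130:270,100:287],(560,420))]),(800,300))[:,:,::-1])
s=env.read_state();print(s["gripper_width"],s["finger_force"],s["time_s"])
```

```text
0.017099814183894703 0.0 3.25
```

View pics/w2.png

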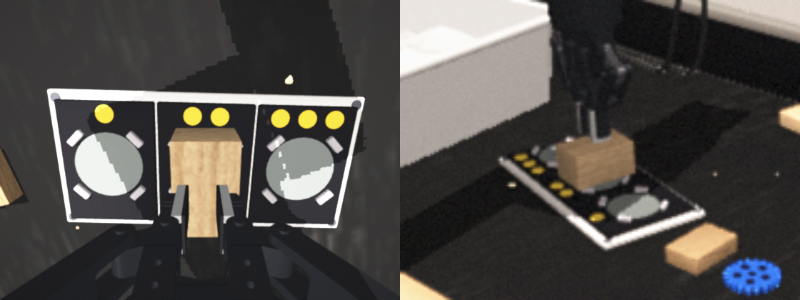

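The wrist view shows the fingers closed to about 17 mm at (205,215), apparently over the block's top and not around it. I'll check heights in the depth image.

Run:
```python
from bench import env, viewer
import cv2,numpy as np,pickle
from h import *
c=viewer.camera("wrist");P=cloud(c)*1000
for u,v in((280,190),(290,230),(250,230),(330,230),(288,300),(288,325),(256,280),(318,280),(250,310),(325,310),(254,335),(322,335)):print(u,v,np.round(P[v,u]),c["pixels"][v,u])
q=P[(P[...,2]>50)&(P[...,2]<62)];print(len(q),cv2.minAreaRect(q[:,:2].astype(np.float32)))
```

```text
280 190 [453. 173.  43.] [144 120  89]
290 230 [469. 174.  56.] [230 200 153]
250 230 [465. 156.  56.] [209 172 125]
330 230 [473. 191.  55.] [222 188 140]
288 300 [504. 165.  56.] [219 187 140]
288 325 [518. 162.  55.] [234 207 159]
256 280 [475. 159.  85.] [104 105 106]
318 280 [480. 182.  84.] [131 132 132]
250 310 [474. 159. 106.] [129 129 129]
325 310 [478. 182. 107.] [32 31 35]
254 335 [486. 157. 102.] [38 39 41]
322 335 [478. 180. 119.] [28 31 34]
9470 ((487.61572265625, 168.71670532226562), (45.22212219238281, 70.83345794677734), 77.69741821289062)
```

Run:
```python
from bench import env, viewer
import cv2,numpy as np,pickle
from h import *
c=viewer.camera("wrist");P=cloud(c)*1000
for v in range(240,300,6):print(v,[(u,*np.round(P[v,u]).astype(int)) for u in (246,252,258,264,310,316,322)])
E=c["extrinsics"];print("cam",-E[:3,:3].T@E[:3,3])
c=viewer.camera("scene");Q=cloud(c)*1000
q=Q[(np.hypot(Q[...,0]-487,Q[...,1]-168)<60)&(Q[...,2]>58)];print(np.sort(q[:,2])[:10], np.round(q[np.argsort(q[:,2])[:40:6]]))
```

```text
240 [(246, np.int64(469), np.int64(153), np.int64(55)), (252, np.int64(470), np.int64(156), np.int64(55)), (258, np.int64(471), np.int64(158), np.int64(55)), (264, np.int64(471), np.int64(161), np.int64(56)), (310, np.int64(475), np.int64(182), np.int64(56)), (316, np.int64(476), np.int64(184), np.int64(56)), (322, np.int64(477), np.int64(187), np.int64(55))]
246 [(246, np.int64(472), np.int64(153), np.int64(56)), (252, np.int64(473), np.int64(155), np.int64(55)), (258, np.int64(473), np.int64(158), np.int64(55)), (264, np.int64(474), np.int64(160), np.int64(55)), (310, np.int64(478), np.int64(181), np.int64(55)), (316, np.int64(479), np.int64(184), np.int64(55)), (322, np.int64(480), np.int64(186), np.int64(55))]
252 [(246, np.int64(475), np.int64(152), np.int64(56)), (252, np.int64(476), np.int64(154), np.int64(55)), (258, np.int64(476), np.int64(157), np.int64(56)), (264, np.int64(477), np.int64(160), np.int64(55)), (310, np.int64(482), np.int64(181), np.int64(55)), (316, np.int64(482), np.int64(183), np.int64(55)), (322, np.int64(482), np.int64(186), np.int64(55))]
258 [(246, np.
[... 2108 characters left out ...]
322, np.int64(480), np.int64(183), np.int64(90))]
294 [(246, np.int64(474), np.int64(156), np.int64(96)), (252, np.int64(474), np.int64(158), np.int64(95)), (258, np.int64(474), np.int64(160), np.int64(96)), (264, np.int64(490), np.int64(157), np.int64(69)), (310, np.int64(479), np.int64(178), np.int64(94)), (316, np.int64(479), np.int64(180), np.int64(95)), (322, np.int64(480), np.int64(182), np.int64(95))]
cam [0.41173392 0.18274048 0.20497317]
[61.77952064 62.7023596  62.9338975  63.01380289 63.57376225 63.85972932
 64.20454553 64.22945707 64.25702967 64.78606978] [[490. 154.  62.]
 [475. 155.  64.]
 [483. 150.  66.]
 [479. 152.  66.]
 [483. 176.  68.]
 [478. 178.  69.]
 [478. 181.  71.]]
```

The block has not moved, with its top at z=55. The fingertips measure z≈62 while the reported TCP is z≈52, so the tips sit about 10 mm above the reported TCP. By the spec they should be 19 mm below it. That is about 29 mm of offset, and both cameras agree. I'll open and measure the tips open too.

Emit:
move_arm(plan=[[0,0,0,0,1,0,0],[0,0,0,0,1,0,0],[0,0,0,0,1,0,0],[0,0,0,0,1,0,0],[0,0,0,0,1,0,0]])

```text
time_s: 4.03
eef_pos: [0.4879, 0.1688, 0.0524]
tool_rot: [0.335, 3.124, 0.0]
contact_force: [-0.4, -0.8, 1.2]
gripper_width: 0.0853
finger_force: 0.0
```

```bash
cat >> h.py <<'E'
def tips(viewer,s):
    "lowest finger points seen by the scene camera near the TCP, relative to eef z"
    e=np.array(s["eef_pos"])*1000
    for n in("scene","wrist"):
        c=viewer.camera(n);Q=cloud(c)*1000;Q=Q[c["range_z"]>0]
        d=np.hypot(Q[:,0]-e[0],Q[:,1]-e[1]);q=Q[(d<75)&(Q[:,2]>58)&(Q[:,2]<e[2]+60)]
        print(n,"eef z",e[2].round(1),"w",s["gripper_width"],"lowest",np.round(q[np.argsort(q[:,2])[5:200:30]]).tolist())
E
python3 - <<'E'
from bench import env,viewer
from h import *
tips(viewer,env.read_state())
E
```

```text
scene eef z 52.4 w 0.08527643067411811 lowest [[498.0, 210.0, 76.0], [488.0, 211.0, 82.0], [474.0, 113.0, 86.0], [485.0, 213.0, 89.0], [470.0, 117.0, 94.0], [505.0, 208.0, 97.0], [490.0, 211.0, 101.0]]
wrist eef z 52.4 w 0.08527643067411811 lowest [[473.0, 127.0, 75.0], [499.0, 209.0, 76.0], [483.0, 125.0, 77.0], [488.0, 211.0, 77.0], [491.0, 211.0, 78.0], [494.0, 210.0, 78.0], [508.0, 207.0, 78.0]]
```

Open tips are at +23, consistent with the 13 mm swing. I'll lower by 32 and grip.

Emit:
move_arm(plan=[[0,0,0,0,0,33,0],[0,0,0,0,0,33,0],[0,0,0,0,0,33,0],[0,0,0,0,0,33,0.7],[0,0,0,0,0,33,0.7],[0,0,0,0,0,33,0.7],[0,0,0,0,0,33,0.7],[0,0,0,0,0,33,0.7]], grip_force=50)

```text
time_s: 5.12
eef_pos: [0.4888, 0.169, 0.0204]
tool_rot: [0.335, 3.122, 0.001]
contact_force: [-0.4, -0.2, 5.2]
gripper_width: 0.0437
finger_force: 51.3
```

```bash
python3 g.py 670 40 150 6
```

```text
turn [0.002, 0.001, 1.252] shift [-204.6, -87.5, -129.3] rows 6.7 yaw now 77.8 eef [488.8 169.   20.4] t 5.125
```

Emit:
move_arm(plan=[[0,0,0,0,0,-50,0.7],[0,0,0,0,0,-110,0.7],[0,0,0,0,0,-129,0.7],[0,0,1.25,-205,-88,-129,0.7],[0,0,1.25,-205,-88,-129,0.7],[0,0,1.25,-205,-88,-129,0.7],[0,0,1.25,-205,-88,-129,0.7],[0,0,1.25,-205,-88,-129,0.7],[0,0,1.25,-205,-88,-129,0.7],[0,0,1.25,-205,-88,-129,0.7],[0,0,1.25,-205,-88,-129,0.7],[0,0,1.25,-205,-88,-129,0.7]])

```text
time_s: 6.62
eef_pos: [0.6693, 0.0393, 0.1481]
tool_rot: [-2.097, -2.339, 0.001]
contact_force: [0.3, -0.2, -0.9]
gripper_width: 0.0437
finger_force: 51.4
```

Run:
```python
from bench import env, viewer
import cv2,numpy as np,pickle
c=viewer.camera("wrist");pickle.dump(c,open("w3.pkl","wb"));cv2.imwrite("pics/w3.png",c["pixels"][:,:,::-1])
from h import *
P=cloud(c)*1000
m=(mask(c,(0,100,40),(8,255,255))|mask(c,(172,100,40),(180,255,255)))>0
near=np.hypot(P[...,0]-679,P[...,1]+50)<75
for lo,hi in((36,44),(30,46)):
    q=P[m&near&(P[...,2]>lo)&(P[...,2]<hi)];print(len(q),cv2.minAreaRect(q[:,:2].astype(np.float32)))
q=P[(P[...,2]>75)&(P[...,2]<140)];
s=env.read_state();print(s["eef_pos"],s["time_s"],s["gripper_width"])
```

```text
0 ((0.0, 0.0), (0.0, 0.0), 0.0)
0 ((0.0, 0.0), (0.0, 0.0), 0.0)
[0.66935569 0.03929737 0.14817149] 6.675 0.044157845340871624
```

View pics/w3.png

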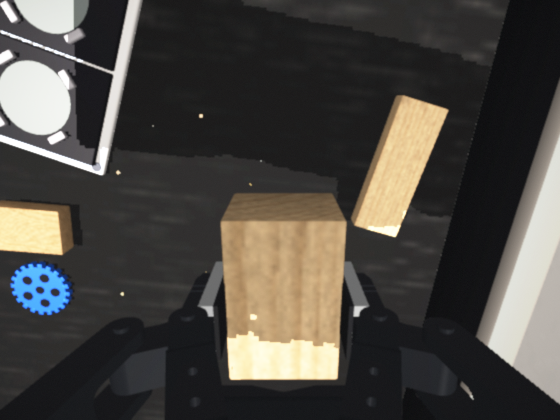

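Picture w3 shows the block held at (283,290), with the bin hidden below it. I'll use the saved top picture for the bin rim.

Run:
```python
import pickle
from bench import env
from h import *
c=pickle.load(open("top.pkl","rb"));P=cloud(c)*1000;v=c["range_z"]>0
b=np.zeros(v.shape,bool);b[155:208,262:325]=1
m=b&v&(P[...,2]>34)&(P[...,2]<46)&(np.hypot(P[...,0]-679,P[...,1]+50)<80)
uv=np.argwhere(m)[:,::-1];print(len(uv),cv2.minAreaRect((cast(c,uv,.04)[:,:2]*1000).astype(np.float32)),cv2.minAreaRect(P[m][:,:2].astype(np.float32)))
q=P[b&v&(np.hypot(P[...,0]-679,P[...,1]+50)<80)&(P[...,2]<8)&(P[...,2]>0)&(mask(c,(0,100,40),(8,255,255))>0)];print("floor",len(q),cv2.minAreaRect(q[:,:2].astype(np.float32)),np.median(q,0))
for n,bx,lo in(("saw",(384,195,412,226),45),("tape",(362,238,395,285),50)):
    b[:]=0;b[bx[1]:bx[3],bx[0]:bx[2]]=1;q=P[b&v&(P[...,2]>lo)&(P[...,2]<90)];print(n,len(q),cv2.minAreaRect(q[:,:2].astype(np.float32)))
goal(env.read_state(),[678,-51,60],6.4)
```

```text
258 ((676.0637817382812, -48.20460510253906), (70.42638397216797, 104.86604309082031), 6.096668243408203) ((676.0293579101562, -48.2048454284668), (70.38716888427734, 104.86908721923828), 5.955691814422607)
floor 766 ((684.7633666992188, -49.520503997802734), (86.47908020019531, 117.95137786865234), 6.371978759765625) [682.02454501 -49.07631388   2.97845077]
saw 11 ((604.5119018554688, -316.5220947265625), (6.533746242523193, 5.261305332183838), 12.418599128723145)
tape 403 ((461.8445739746094, -258.1637878417969), (37.45222091674805, 63.44157028198242), 75.11004638671875)
turn [-0.0, -0.0, -0.003] shift [-90.7, -1.1, 88.2] rows 2.0 yaw now 6.2 eef [669.4  39.3 148.2] t 6.675
```

Emit:
move_arm(plan=[[0,0,0,-60,-2,20,0.7],[0,0,0,-89,-3,30,0.7],[0,0,0,-89,-3,30,0.7],[0,0,0,-89,-3,60,0.7],[0,0,0,-89,-3,90,0.7],[0,0,0,-89,-3,117,0.7],[0,0,0,-89,-3,117,0.7],[0,0,0,-89,-3,117,0.7]])

```text
time_s: 7.68
eef_pos: [0.677, -0.049, 0.0327]
tool_rot: [2.097, 2.337, 0.002]
contact_force: [0.5, -0.5, 0.1]
gripper_width: 0.0443
finger_force: 51.5
```

Emit:
move_arm(plan=[[0,0,0,0,0,0,0],[0,0,0,0,0,0,0],[0,0,0,0,0,0,0],[0,0,0,0,0,0,0],[0,0,0,0,0,-40,0],[0,0,0,0,0,-100,0],[0,0,0,0,0,-160,0],[0,0,0,0,0,-200,0],[0,0,0,0,0,-200,0]])

```text
time_s: 8.8
eef_pos: [0.6791, -0.0501, 0.237]
tool_rot: [2.094, 2.331, 0.008]
contact_force: [0.2, 0.2, -0.1]
gripper_width: 0.0853
finger_force: 0.0
```

```bash
python3 g.py 620 -300 230 -26
```

```text
turn [0.01, -0.0, 0.561] shift [-242.2, -85.5, 6.9] rows 4.1 yaw now 6.1 eef [679.1 -50.1 237. ] t 8.8
```

Emit:
move_arm(plan=[[0.01,0,0.56,-242,-85,7,0],[0.01,0,0.56,-242,-85,7,0],[0.01,0,0.56,-242,-85,7,0],[0.01,0,0.56,-242,-85,7,0],[0.01,0,0.56,-242,-85,7,0],[0.01,0,0.56,-242,-85,7,0],[0.01,0,0.56,-242,-85,7,0]])

```text
time_s: 9.68
eef_pos: [0.6176, -0.2976, 0.2239]
tool_rot: [-2.655, -1.664, 0.012]
contact_force: [0.2, -0.6, -1.1]
gripper_width: 0.0855
finger_force: 0.0
```

Run:
```python
from bench import env, viewer
import cv2,numpy as np,pickle
c=viewer.camera("wrist");pickle.dump(c,open("w4.pkl","wb"));cv2.imwrite("pics/w4.png",c["pixels"][:,:,::-1])
```

```text
(no output)
```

View pics/w4.png

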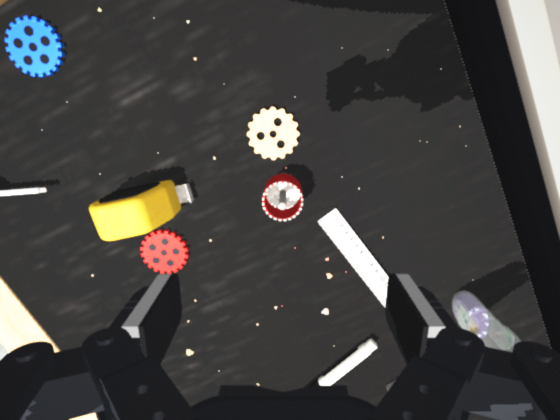

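Picture w4 shows wood gear (273,133), hole saw (283,197), red gear (164,252), tape (140,212) and blue gear (33,46). I'll measure all of them.

Run:
```python
import pickle
from h import *
from bench import env,viewer
c=pickle.load(open("w4.pkl","rb"));P=cloud(c)*1000;v=c["range_z"]>0
for n,box,lo,hi in(("wood",(240,100,305,165),(8,30,110),(30,255,255)),("red",(135,225,192,280),(0,120,80),(8,255,255)),("blue",(0,10,70,82),(100,120,60),(130,255,255))):
    q=blobs(mask(c,lo,hi,box))[0].reshape(-1,2);w=(cast(c,q,.006)[:,:2]*1000).astype(np.float32)
    mm=cv2.minEnclosingCircle(w);print(n,mm,cv2.fitEllipse(w))
b=np.zeros(v.shape,bool);b[160:235,245:320]=1;q=P[b&v&(P[...,2]>46)&(P[...,2]<62)];print("saw",len(q),cv2.minEnclosingCircle(q[:,:2].astype(np.float32)))
b[:]=0;b[165:250,80:200]=1;q=P[b&v&(P[...,2]>30)&(P[...,2]<85)];print("tape",len(q),cv2.minAreaRect(q[:,:2].astype(np.float32)),q[:,2].max())
c=viewer.camera("top");P=cloud(c)*1000
b=(np.hypot(P[...,0]-676,P[...,1]+48)<40)&(c["range_z"]>0);print("bin heights",np.percentile(P[b][:,2],[5,25,50,75,95]).round())
q=P[b&(P[...,2]>25)&(P[...,2]<70)];print(cv2.minAreaRect(q[:,:2].astype(np.float32)))
```

```text
wood ((623.3867797851562, -256.7695617675781), 27.889589309692383) ((623.3978271484375, -256.67742919921875), (52.64072799682617, 52.77275466918945), 55.11147689819336)
red ((452.1295166015625, -321.7938537597656), 29.13697052001953) ((452.4049377441406, -321.97943115234375), (54.78298568725586, 55.444305419921875), 111.80825805664062)
blue ((452.5730895996094, -83.64370727539062), 29.2263240814209) ((452.7213134765625, -83.12384033203125), (54.4658203125, 55.676048278808594), 59.35735321044922)
saw 61 ((605.8995361328125, -317.3957214355469), 3.794175148010254)
tape 3271 ((467.7781066894531, -261.0198669433594), (37.773597717285156, 69.30012512207031), 75.82913970947266) 70.83744584458275
bin heights [ 2. 31. 40. 41. 44.]
((674.7459716796875, -48.48398208618164), (70.30205535888672, 69.94610595703125), 6.210958957672119)
```

The scrap lies flat in the bin, top at 40 mm. A yaw of −13.7° (pallet x) clears the bystanders for all three gears. I'll hover over the wood gear with the jaw at gear width to measure the tip offset.

```bash
python3 g.py 623.4 -256.7 80 -13.7
```

```text
turn [-0.01, 0.001, -0.212] shift [39.4, -11.4, 144.3] rows 2.4 yaw now -25.8 eef [ 617.9 -297.5  224.3] t 9.775
```

Emit:
move_arm(plan=[[-0.01,0,-0.21,39,-11,60,0.36],[-0.01,0,-0.21,39,-11,110,0.36],[-0.01,0,-0.21,39,-11,144,0.36],[-0.01,0,-0.21,39,-11,144,0.36],[-0.01,0,-0.21,39,-11,144,0.36],[-0.01,0,-0.21,39,-11,144,0.36]])

```text
time_s: 10.52
eef_pos: [0.6253, -0.26, 0.0834]
tool_rot: [2.47, 1.933, 0.001]
contact_force: [0.4, 0.1, 0.1]
gripper_width: 0.0548
finger_force: 0.0
```

Run:
```python
from bench import env,viewer
from h import *
s=env.read_state();tips(viewer,s);goal(s,[623.4,-256.7,0],-13.7)
```

```text
scene eef z 83.4 w 0.05476645167674238 lowest [[649.0, -274.0, 98.0], [652.0, -270.0, 102.0], [651.0, -274.0, 106.0], [590.0, -258.0, 109.0], [651.0, -263.0, 112.0], [582.0, -257.0, 114.0], [588.0, -260.0, 117.0]]
wrist eef z 83.4 w 0.05476645167674238 lowest [[654.0, -260.0, 97.0], [650.0, -276.0, 98.0], [599.0, -253.0, 99.0], [596.0, -243.0, 100.0], [597.0, -263.0, 100.0], [653.0, -262.0, 101.0], [601.0, -244.0, 101.0]]
turn [0.005, 0.003, -0.004] shift [3.0, -3.1, 83.4] rows 1.3 yaw now -13.9 eef [ 625.3 -260.    83.4] t 10.525
```

Tips are at +13.5 for gear width, so I want a commanded z ≈ −12, which puts the tips at about 1.5 mm.

Emit:
move_arm(plan=[[0.005,0.003,-0.004,3,-3,40,0.2],[0.005,0.003,-0.004,3,-3,75,0.2],[0.005,0.003,-0.004,3,-3,75,0.2],[0.005,0.003,-0.004,3,-3,90,0.2],[0.005,0.003,-0.004,3,-3,90,0.2],[0.005,0.003,-0.004,3,-3,90,0.2]])

```text
time_s: 11.38
eef_pos: [0.6218, -0.2561, -0.0085]
tool_rot: [-2.468, -1.939, 0.002]
contact_force: [-0.5, 0.2, -0.8]
gripper_width: 0.0683
finger_force: 0.0
```

```bash
python3 g.py 623.4 -256.7 -12 -13.7
```

```text
turn [-0.003, -0.001, 0.0] shift [-0.2, 1.7, 3.5] rows 0.1 yaw now -13.7 eef [ 621.8 -256.1   -8.5] t 11.375
```

Emit:
move_arm(plan=[[-0.003,0,0,0,1.7,3.5,0.2],[-0.003,0,0,0,1.7,3.5,0.2],[-0.003,0,0,0,1.7,3.5,0.5],[-0.003,0,0,0,1.7,3.5,0.5],[-0.003,0,0,0,1.7,3.5,0.5],[-0.003,0,0,0,1.7,3.5,0.5],[-0.003,0,0,0,1.7,3.5,0.5]], grip_force=35)

```text
time_s: 12.25
eef_pos: [0.6231, -0.2563, -0.0125]
tool_rot: [-2.469, -1.94, -0.0]
contact_force: [0.0, -0.3, 6.0]
gripper_width: 0.0513
finger_force: 36.9
```

```bash
python3 g.py 468.5 92.7 60 -13.6
```

```text
turn [-0.001, -0.001, -0.002] shift [302.5, -232.9, -72.0] rows 6.2 yaw now -13.7 eef [ 623.1 -256.3  -12.5] t 12.25
```

Emit:
move_arm(plan=[[0,0,0,0,0,-50,0.5],[0,0,0,0,0,-100,0.5],[0,0,0,302,-233,-110,0.5],[0,0,0,302,-233,-110,0.5],[0,0,0,302,-233,-110,0.5],[0,0,0,302,-233,-110,0.5],[0,0,0,302,-233,-110,0.5],[0,0,0,302,-233,-110,0.5],[0,0,0,302,-233,-110,0.5],[0,0,0,302,-233,-72,0.5],[0,0,0,302,-233,-50,0.5],[0,0,0,302,-233,-50,0.5],[0,0,0,302,-233,-50,0.5]])

```text
time_s: 13.88
eef_pos: [0.4686, 0.092, 0.0382]
tool_rot: [-2.47, -1.939, -0.0]
contact_force: [0.2, -0.2, -0.2]
gripper_width: 0.0518
finger_force: 36.7
```

Run:
```python
from bench import env,viewer
from h import *
s=env.read_state();goal(s,[468.5,92.7,0],-13.6);c=viewer.camera("wrist");P=cloud(c)*1000
cv2.imwrite("pics/w5.png",c["pixels"][:,:,::-1])
m=mask(c,(8,30,90),(30,255,255));e=np.array(s["eef_pos"])*1000
m[(np.hypot(P[...,0]-e[0],P[...,1]-e[1])>45)|(abs(P[...,2]-e[2]-18)>9)]=0
pts=P[m>0];print(len(pts),np.median(pts[:,2]))
if len(pts): print(cv2.minEnclosingCircle((cast(c,np.argwhere(m>0)[:,::-1],(e[2]+18.5)/1000)[:,:2]*1000).astype(np.float32)))
```

```text
turn [-0.001, -0.001, -0.002] shift [0.6, -0.3, 38.2] rows 0.6 yaw now -13.7 eef [468.6  92.   38.2] t 13.875
8307 56.66052197603448
((469.24957275390625, 92.42424011230469), 27.586528778076172)
```

View pics/w5.png

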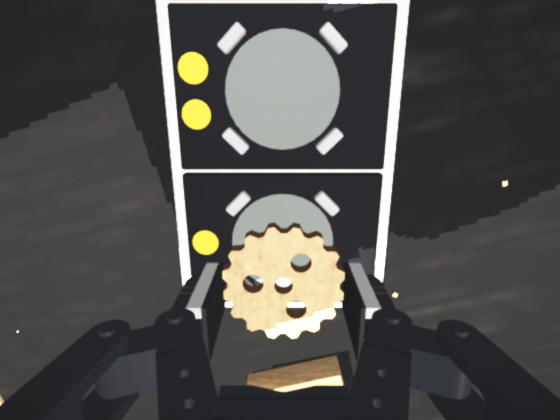

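Picture w5 shows the wood gear level in the grip at (283,282) above the one-dot nest. Its centre is within 1 mm, so I lower and release.

Emit:
move_arm(plan=[[0,0,0,0.2,-0.7,15,0.5],[0,0,0,0.2,-0.7,27,0.5],[0,0,0,0.2,-0.7,33,0.5],[0,0,0,0.2,-0.7,38,0.5],[0,0,0,0.2,-0.7,38,0.5],[0,0,0,0.2,-0.7,38,0.5]])

```text
time_s: 14.68
eef_pos: [0.4673, 0.0929, -0.0003]
tool_rot: [-2.469, -1.939, -0.0]
contact_force: [-0.8, 0.6, -0.1]
gripper_width: 0.0516
finger_force: 36.7
```

Emit:
move_arm(plan=[[0,0,0,0,0,0,0.2],[0,0,0,0,0,0,0.2],[0,0,0,0,0,0,0.2],[0,0,0,0,0,-40,0.2],[0,0,0,0,0,-100,0.2],[0,0,0,0,0,-120,0.2],[0,0,0,0,0,-120,0.2]])

```text
time_s: 15.55
eef_pos: [0.4693, 0.0928, 0.1218]
tool_rot: [2.47, 1.94, 0.006]
contact_force: [-0.6, -0.3, -0.6]
gripper_width: 0.0681
finger_force: 0.0
```

Run:
```python
from bench import env,viewer
from h import *
s=env.read_state();goal(s,[451.4,-325.5,90],-13.7);c=viewer.camera("wrist");P=cloud(c)*1000
m=mask(c,(8,30,90),(30,255,255));m[(np.hypot(P[...,0]-468,P[...,1]-93)>45)|(P[...,2]>40)]=0
q=blobs(m)[0].reshape(-1,2);mm=np.zeros_like(m);cv2.drawContours(mm,[q.reshape(-1,1,2)],-1,1,-1)
print(np.percentile(P[(mm>0)&(m>0)][:,2],[5,50,95]),cv2.minEnclosingCircle((cast(c,q,.018)[:,:2]*1000).astype(np.float32)))
```

```text
turn [0.003, -0.003, 0.0] shift [-410.7, 81.6, 30.9] rows 6.7 yaw now -13.7 eef [469.3  92.8 121.8] t 15.55
[12.36643458 17.91050076 19.03317654] ((467.49822998046875, 92.46829986572266), 27.777742385864258)
```

Wood is seated, with its top at 18 mm, flat and about 1 mm off centre. Now red.

Emit:
move_arm(plan=[[0,0,0,-411,81.5,0,0.2],[0,0,0,-411,81.5,0,0.2],[0,0,0,-411,81.5,0,0.2],[0,0,0,-411,81.5,0,0.2],[0,0,0,-411,81.5,0,0.2],[0,0,0,-411,81.5,0,0.2],[0,0,0,-411,81.5,0,0.2],[0,0,0,-411,81.5,15,0.2],[0,0,0,-411,81.5,31,0.2],[0,0,0,-411,81.5,31,0.2],[0,0,0,-411,81.5,31,0.2]])

```text
time_s: 16.98
eef_pos: [0.449, -0.3243, 0.0875]
tool_rot: [-2.466, -1.941, 0.001]
contact_force: [0.5, -0.3, -0.2]
gripper_width: 0.0683
finger_force: 0.0
```

Run:
```python
from bench import env,viewer
from h import *
s=env.read_state();goal(s,[451.4,-325.5,-12],-13.7);c=viewer.camera("wrist");P=cloud(c)*1000
m=mask(c,(0,120,60),(8,255,255))|mask(c,(174,120,60),(180,255,255))
m[(np.hypot(P[...,0]-452,P[...,1]+322)>45)|(P[...,2]>30)]=0
q=np.argwhere(m>0)[:,::-1];print(len(q),cv2.minEnclosingCircle((cast(c,q,.006)[:,:2]*1000).astype(np.float32)))
q=P[(c["range_z"]>0)&(P[...,2]>25)&(P[...,2]<75)&(P[...,1]>-310)&(abs(P[...,0]-465)<60)&(P[...,1]<-220)]
a=np.radians(76.3);t=(q[:,:2]-[452.2,-322])@[np.cos(a),np.sin(a)];print("tape near face from gear centre",np.percentile(t,[0.5,3]),q[:,2].max())
```

```text
turn [-0.003, -0.002, 0.002] shift [-0.8, 3.0, 99.5] rows 1.6 yaw now -13.6 eef [ 449.  -324.3   87.5] t 16.975
4053 ((451.32879638671875, -321.95172119140625), 28.057575225830078)
tape near face from gear centre [44.12317692 45.65840493] 70.99261873734154
```

Emit:
move_arm(plan=[[-0.003,-0.002,0,-0.8,2.7,40,0.2],[-0.003,-0.002,0,-0.8,2.7,75,0.2],[-0.003,-0.002,0,-0.8,2.7,90,0.2],[-0.003,-0.002,0,-0.8,2.7,95,0.2],[-0.003,-0.002,0,-0.8,2.7,95,0.2],[-0.003,-0.002,0,-0.8,2.7,95,0.2]])

```text
time_s: 17.77
eef_pos: [0.4525, -0.3281, -0.0056]
tool_rot: [2.467, 1.938, 0.001]
contact_force: [-0.7, -0.7, -0.1]
gripper_width: 0.0686
finger_force: 0.0
```

```bash
python3 g.py 451 -325.5 -12 -13.7
```

```text
turn [0.003, 0.002, 0.0] shift [2.1, -2.1, 6.4] rows 0.1 yaw now -13.7 eef [ 452.5 -328.1   -5.6] t 17.775
```

Emit:
move_arm(plan=[[0,0,0,2,-1.5,6.4,0.2],[0,0,0,2,-1.5,6.4,0.2],[0,0,0,2,-1.5,6.4,0.5],[0,0,0,2,-1.5,6.4,0.5],[0,0,0,2,-1.5,6.4,0.5],[0,0,0,2,-1.5,6.4,0.5],[0,0,0,2,-1.5,6.4,0.5]], grip_force=35)

```text
time_s: 18.65
eef_pos: [0.4507, -0.325, -0.0129]
tool_rot: [2.469, 1.94, 0.0]
contact_force: [-1.0, 0.9, 6.4]
gripper_width: 0.0515
finger_force: 36.7
```

```bash
python3 g.py 486.9 168.5 40 -13.6
```

```text
turn [0.001, 0.001, -0.002] shift [488.0, -81.5, -53.5] rows 8.0 yaw now -13.7 eef [ 450.7 -325.   -12.9] t 18.65
```

Emit:
move_arm(plan=[[0,0,0,0,0,-50,0.5],[0,0,0,0,0,-105,0.5],[0,0,0,0,0,-115,0.5],[0,0,0,485,-81.5,-115,0.5],[0,0,0,485,-81.5,-115,0.5],[0,0,0,485,-81.5,-115,0.5],[0,0,0,485,-81.5,-115,0.5],[0,0,0,485,-81.5,-115,0.5],[0,0,0,485,-81.5,-115,0.5],[0,0,0,485,-81.5,-115,0.5],[0,0,0,485,-81.5,-115,0.5],[0,0,0,485,-81.5,-115,0.5],[0,0,0,485,-81.5,-75,0.5],[0,0,0,485,-81.5,-53,0.5],[0,0,0,485,-81.5,-53,0.5],[0,0,0,485,-81.5,-53,0.5]])

```text
time_s: 20.65
eef_pos: [0.4864, 0.1651, 0.0395]
tool_rot: [2.47, 1.939, 0.0]
contact_force: [0.5, -0.5, 0.7]
gripper_width: 0.0514
finger_force: 36.7
```

```bash
cat > held.py <<'E'
import sys;from bench import env,viewer
from h import *
lo,hi={"red":((0,120,60),(8,255,255)),"blue":((100,120,50),(130,255,255))}[sys.argv[1]]
x,y=map(float,sys.argv[2:4])
s=env.read_state();c=viewer.camera("wrist");P=cloud(c)*1000
m=mask(c,lo,hi);e=np.array(s["eef_pos"])*1000
m[(np.hypot(P[...,0]-e[0],P[...,1]-e[1])>45)|(abs(P[...,2]-e[2]-18)>9)]=0
pts=P[m>0];h=np.median(pts[:,2]);print(len(pts),"top",np.percentile(pts[:,2],[5,50,95]))
q=cv2.minEnclosingCircle((cast(c,np.argwhere(m>0)[:,::-1],h/1000)[:,:2]*1000).astype(np.float32));print(q)
goal(s,[e[0]+x-q[0][0],e[1]+y-q[0][1],e[2]-(h-18)],-13.6)
E
python3 held.py red 486.9 168.5
```

```text
9216 top [56.73555738 58.32809218 59.29346089]
((487.6455383300781, 168.52517700195312), 27.628925323486328)
turn [0.001, 0.001, -0.003] shift [-0.2, -0.8, 40.3] rows 0.6 yaw now -13.7 eef [486.4 165.1  39.5] t 20.65
```

Emit:
move_arm(plan=[[0,0,0,-0.2,-0.7,15,0.5],[0,0,0,-0.2,-0.7,28,0.5],[0,0,0,-0.2,-0.7,35,0.5],[0,0,0,-0.2,-0.7,40,0.5],[0,0,0,-0.2,-0.7,40,0.5],[0,0,0,-0.2,-0.7,40,0.5]])

```text
time_s: 21.45
eef_pos: [0.4856, 0.1657, -0.0008]
tool_rot: [2.469, 1.94, 0.001]
contact_force: [-0.1, 0.6, -0.5]
gripper_width: 0.0521
finger_force: 36.7
```

Emit:
move_arm(plan=[[0,0,0,0,0,0,0.2],[0,0,0,0,0,0,0.2],[0,0,0,0,0,0,0.2],[0,0,0,0,0,-40,0.2],[0,0,0,0,0,-100,0.2],[0,0,0,0,0,-120,0.2],[0,0,0,0,0,-120,0.2]])

```text
time_s: 22.32
eef_pos: [0.4872, 0.1662, 0.1213]
tool_rot: [2.468, 1.939, 0.007]
contact_force: [-0.3, -0.5, -0.6]
gripper_width: 0.0681
finger_force: 0.0
```

Run:
```python
from bench import env,viewer
from h import *
s=env.read_state();goal(s,[452.5,-83.1,60],-13.7);c=viewer.camera("wrist");P=cloud(c)*1000
m=mask(c,(0,120,60),(8,255,255));m[(np.hypot(P[...,0]-487,P[...,1]-168)>45)|(P[...,2]>40)]=0
q=np.argwhere(m>0)[:,::-1]
print(np.percentile(P[m>0][:,2],[5,50,95]),cv2.minEnclosingCircle((cast(c,q,.018)[:,:2]*1000).astype(np.float32)))
```

```text
turn [0.006, -0.001, 0.0] shift [-250.5, 24.9, 61.1] rows 4.1 yaw now -13.7 eef [487.2 166.2 121.3] t 22.325
[15.7324281  17.92991391 19.08015354] ((486.2472839355469, 168.5196075439453), 27.662355422973633)
```

Red is seated. Now blue.

Emit:
move_arm(plan=[[0,0,0,-250,25,0,0.2],[0,0,0,-250,25,0,0.2],[0,0,0,-250,25,0,0.2],[0,0,0,-250,25,0,0.2],[0,0,0,-250,25,30,0.2],[0,0,0,-250,25,60,0.2],[0,0,0,-250,25,60,0.2],[0,0,0,-250,25,60,0.2]])

```text
time_s: 23.38
eef_pos: [0.45, -0.0828, 0.0591]
tool_rot: [2.47, 1.941, -0.001]
contact_force: [0.5, 0.3, -0.2]
gripper_width: 0.0682
finger_force: 0.0
```

Run:
```python
from bench import env,viewer
from h import *
s=env.read_state();c=viewer.camera("wrist");P=cloud(c)*1000
m=mask(c,(100,120,50),(130,255,255));m[(np.hypot(P[...,0]-452,P[...,1]+83)>45)|(P[...,2]>30)]=0
q=cv2.minEnclosingCircle((cast(c,np.argwhere(m>0)[:,::-1],.006)[:,:2]*1000).astype(np.float32));print(q)
goal(s,[*q[0],-12],-13.7)
```

```text
((451.8956298828125, -81.65219116210938), 28.063352584838867)
turn [-0.0, 0.001, 0.0] shift [1.6, 1.6, 71.1] rows 1.1 yaw now -13.7 eef [450.  -82.8  59.1] t 23.375
```

Emit:
move_arm(plan=[[0,0,0,0.7,1.7,40,0.2],[0,0,0,0.7,1.7,60,0.2],[0,0,0,0.7,1.7,67,0.2],[0,0,0,0.7,1.7,67,0.2],[0,0,0,0.7,1.7,67,0.2]])

```text
time_s: 24.05
eef_pos: [0.4536, -0.0832, -0.0064]
tool_rot: [2.468, 1.939, 0.002]
contact_force: [0.0, 0.1, -0.2]
gripper_width: 0.068
finger_force: 0.0
```

```bash
python3 g.py 452.1 -82.3 -12.5 -13.7
```

```text
turn [0.003, 0.001, 0.0] shift [0.5, -1.7, 6.1] rows 0.1 yaw now -13.7 eef [453.6 -83.2  -6.4] t 24.05
```

Emit:
move_arm(plan=[[0,0,0,0.5,-1.5,6,0.2],[0,0,0,0.5,-1.5,6,0.2],[0,0,0,0.5,-1.5,6,0.5],[0,0,0,0.5,-1.5,6,0.5],[0,0,0,0.5,-1.5,6,0.5],[0,0,0,0.5,-1.5,6,0.5],[0,0,0,0.5,-1.5,6,0.5]], grip_force=35)

```text
time_s: 24.92
eef_pos: [0.451, -0.0821, -0.0131]
tool_rot: [2.469, 1.94, 0.0]
contact_force: [-0.6, 1.0, 5.8]
gripper_width: 0.0514
finger_force: 36.9
```

```bash
python3 g.py 505.3 244.3 40 -13.6
```

```text
turn [0.001, 0.001, -0.002] shift [329.9, -24.5, -53.4] rows 5.4 yaw now -13.7 eef [451.  -82.1 -13.1] t 24.925
```

Emit:
move_arm(plan=[[0,0,0,0,0,-50,0.5],[0,0,0,0,0,-80,0.5],[0,0,0,330,-24.5,-90,0.5],[0,0,0,330,-24.5,-90,0.5],[0,0,0,330,-24.5,-90,0.5],[0,0,0,330,-24.5,-90,0.5],[0,0,0,330,-24.5,-90,0.5],[0,0,0,330,-24.5,-90,0.5],[0,0,0,330,-24.5,-90,0.5],[0,0,0,330,-24.5,-53,0.5],[0,0,0,330,-24.5,-53,0.5],[0,0,0,330,-24.5,-53,0.5]])

```text
time_s: 26.42
eef_pos: [0.5051, 0.2431, 0.0395]
tool_rot: [2.471, 1.938, -0.001]
contact_force: [-0.0, -0.4, -0.7]
gripper_width: 0.0518
finger_force: 36.8
```

```bash
python3 held.py blue 505.3 244.3
```

```text
9159 top [56.82687817 58.5105022  59.46781673]
((505.8539733886719, 244.18568420410156), 27.57501220703125)
turn [0.001, 0.001, -0.003] shift [0.0, -0.6, 40.5] rows 0.6 yaw now -13.8 eef [505.1 243.1  39.5] t 26.425
```

Emit:
move_arm(plan=[[0,0,0,0,-0.5,15,0.5],[0,0,0,0,-0.5,28,0.5],[0,0,0,0,-0.5,35,0.5],[0,0,0,0,-0.5,40,0.5],[0,0,0,0,-0.5,40,0.5],[0,0,0,0,-0.5,40,0.5]])

```text
time_s: 27.22
eef_pos: [0.505, 0.2446, -0.0009]
tool_rot: [2.469, 1.94, 0.001]
contact_force: [-0.5, -0.5, -0.0]
gripper_width: 0.0515
finger_force: 36.9
```

Emit:
move_arm(plan=[[0,0,0,0,0,0,0.2],[0,0,0,0,0,0,0.2],[0,0,0,0,0,0,0.2],[0,0,0,0,0,-40,0.2],[0,0,0,0,0,-100,0.2],[0,0,0,-80,0,-180,0.2],[0,0,0,-140,0,-220,0.2],[0,0,0,-160,0,-220,0.2],[0,0,0,-160,0,-220,0.2]])

```text
time_s: 28.35
eef_pos: [0.4674, 0.0872, 0.2219]
tool_rot: [2.47, 1.934, 0.006]
contact_force: [0.7, -0.5, -0.3]
gripper_width: 0.0682
finger_force: 0.0
```

Run:
```python
from bench import env,viewer
from h import *
c=viewer.camera("wrist");P=cloud(c)*1000;d=viewer.camera("top")
cv2.imwrite("pics/w6.png",cv2.resize(np.hstack([c["pixels"],d["pixels"]]),(800,300))[:,:,::-1])
for n,x,y,lo,hi in(("wood",468.5,92.7,(8,30,90),(30,255,255)),("red",486.9,168.5,(0,120,60),(8,255,255)),("blue",505.3,244.3,(100,120,50),(130,255,255))):
    m=mask(c,lo,hi);m[(np.hypot(P[...,0]-x,P[...,1]-y)>33)|(P[...,2]>40)]=0
    print(n,m.any() and (np.percentile(P[m>0][:,2],[5,50,95]),cv2.minEnclosingCircle((cast(c,np.argwhere(m>0)[:,::-1],.018)[:,:2]*1000).astype(np.float32))))
```

```text
wood (array([12.09603754, 17.80384682, 19.13780704]), ((467.7043151855469, 92.09977722167969), 27.854045867919922))
red (array([14.58734631, 17.97289036, 19.27773109]), ((486.4337158203125, 168.33335876464844), 27.497711181640625))
blue (array([13.88289916, 17.95334343, 19.33374387]), ((503.59765625, 239.63296508789062), 26.741125106811523))
```

View pics/w6.png

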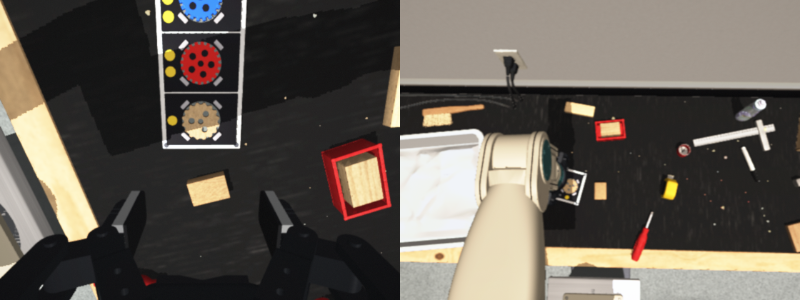

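The final view shows wood (201,120), red (201,63) and blue (201,10) flat in nests one, two and three, all with tops at 18 mm. Blue is cut off at the image edge. The scrap is in the bin at (360,180), and the bystanders look to be where they were.

```bash
python3 -c "
from bench import env;print(env.sign_off())"
```

```text
the job is handed in; nothing more can be done
None
```

The job is handed in at about 28 s: the scrap block is in the red bin, and the wood, red and blue gears lie flat in nests one, two and three, loaded in that order; in the last view the bystanders looked unmoved, by eye only.

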